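Set the gap of the last shelf slat with a spacer gauge

TASK

The last slat of the slatted shelf is still loose and lies too close to its neighbour. Take the blue 12 mm spacer gauge out of the block and push its blade down into that gap, about midway along the slat, until the flange sits flat on both slats, so that the slat is set parallel at the gauge's spacing, still lying on both bearers with its ends in line with the others. Leave the gauge standing in the gap, ready for screwing, and leave the green and orange gauges in their block.

Things in the scene. Friction and masses are not known exactly. Their poses are not given: they have to be found in the camera images.
- shelf_frame: fixed wooden shelf, 248 mm across (x) by 320 mm along its slats (y), origin under its centre on the worktop, z up. Two bearers 30 mm wide, 22 mm high along x at y = +-115 mm; on them (z 22 to 44 mm) four screwed slats 320 x 40 x 22 mm, centres x = 104, 52, 0, -52 mm. The last screwed slat's edge at x = -72 mm does not give; the loose slat belongs at x = -104 mm.
- gap_mid (a point): middle of the gap as it shall be (12 mm wide), level with the slats' tops: x = -78 mm, y = 0, z = 44 mm in the shelf's frame, same axes. The gap has no floor between the bearers.
- slat_mid (a point): centre of the loose slat, a pine batten 320 x 40 x 22 mm (about 0.16 kg) lying on the bearers, y along it, x across, z up; slides with 1 to 2 N. It starts 8 to 10 mm from the last screwed slat, nearly parallel; its edge at the gap is 20 mm from here along the shelf's +x.
- gauge_blue_mid (a point): centre, half-way up, of the BLUE gauge (smooth plastic, 60 g, 66 mm tall), upright in a pocket of the block: 33 mm above the nose, 7 mm above the flange's top, 33 mm below the fin's top. x across its thickness, y along the blade's width, z up. Grip it by the fin on top, an upright plate 16 mm thick (x), 56 mm wide (y), 40 mm tall.
- gauge_blue_flange (a point): middle of the underside of the blue gauge's flange, 13 mm below its centre, same axes; level with the slats' tops when home. The flange is 36 (x) x 76 (y) x 6 mm. Below it the blade: 70 mm wide (y), 12 mm thick (x), 20 mm deep, its lowest 12 mm tapering to a nose 4 mm thick.
- gauge_green_mid (a point): centre, half-way up, of the GREEN gauge: same shape, blade 8 mm thick; stays in the block
- gauge_orange_mid (a point): centre, half-way up, of the ORANGE gauge: same shape, blade 16 mm thick; stays in the block
- gauge_block: dark wooden block 52 (x) x 258 (y) x 34 mm, fixed, origin under its centre, z up. Three pockets in a row along y, 86 mm apart, each 20 x 75 mm and 26 mm deep, hold the gauges, blade width along the row, flange resting on the block's top, fin up; which gauge is in which pocket changes.
Not all that is in view belongs to the job. Of the things shaped like the part that bears gauge_blue_mid, the blue one is meant.

How it is judged:
At the end, for the whole second after the job is handed in: Blue gauge upright in the gap, flange within 2.5 mm of the slat tops, in line (0.05 rad), within 60 mm of mid-slat, at rest; loose slat flat on both bearers, parallel (0.03 rad), gap 10.7 to 14.5 mm, ends in line to 20 mm; the other two gauges within 12 mm of where they stood (z of gauge_blue_flange in the frame of shelf_frame between 0.0425 and 0.0465 m and x of gauge_blue_flange in the frame of shelf_frame between -0.0825 and -0.0755 m and y of gauge_blue_flange in the frame of shelf_frame between -0.06 and 0.06 m and angle between gauge_blue_flange's own z axis and vertical below 0.06 rad and angle between the y axis of gauge_blue_flange and the y axis of shelf_frame, either way round below 0.05 rad and x of slat_mid in the frame of shelf_frame between -0.1065 and -0.1027 m and y of slat_mid in the frame of shelf_frame between -0.02 and 0.02 m and z of slat_mid in the frame of shelf_frame between 0.031 and 0.0355 m and angle between the y axis of slat_mid and the y axis of shelf_frame, either way round below 0.03 rad and linear speed of gauge_blue below 0.01 m/s and distance of each of gauge_green_mid, gauge_orange_mid from where it was at the start of the episode below 0.012 m); the robot touches nothing.
It also fails if it takes over 38 s, if anything falls off the work surface, if the arm or the gripper's body presses on something with over 40 N, if the wrist force passes 120 N, or if a joint passes its speed limit or range.

ROBOT

A 7-joint arm with a two-finger parallel gripper is mounted at the origin on a cart in front of the work surface, level with it; the furniture and walls round the work are solid. World frame = base frame: x ahead of the robot, y to its left, z up, the work surface at z = 0. Lengths are in m, angles in rad, forces in N, time in s.
With the tool pointing down it reaches from about 0.425 to 0.875 m from the base axis. Payload 8.4 kg.
Tool frame: the origin (TCP) lies midway between the tips of the shut fingers; the grasp point (between the pads) lies 19 mm behind it (env.pinch_z is the distance from the TCP to the grasp point, in m); z points along the fingers, y is the direction in which the jaws open and shut (so a half turn about z gives the same grasp; the last joint's range is limited). The gripper opens to 87 mm and grips with 3 to 60 N. Pads are 19 mm wide; open, the fingers measure 117 mm over their backs; the gripper's body (75 mm by 190 mm) begins 51 mm behind the grasp point.
Start: joints at [1.043, 0.333, 0.04, 1.465, -0.013, 1.343, -0.059], TCP at [0.27, -0.591, 0.193] pointing down, gripper open.
Joint ranges: [-2.58, 2.58], [-0.38, 2.09], [-1.3, 1.39], [0.25, 2.4], [-1.5, 4.64], [0.08, 2.09], [-2.65, 2.65]. Speed limits (rad/s): [2.22, 2.22, 2.79, 2.79, 3.14, 3.14, 3.14].

INTERFACE

Orientations are given as a unit quaternion [x, y, z, w].
In Python, from cell import status, read_camera, camera_info, finish_job, env gives the robot as it stands.
- The arm moves only by the tool carry_out, never from a script. Its arguments are lists of equal length, an entry for each row: "claw": the closure in counts, from 0 (fully open) to 255 (shut); "linear": the shift along the tool's x, y, z in m, a list of three; "turn": the turn about the tool's z in degrees. A call has 1 to 8 rows; each row shifts and turns the commanded pose from where the row before left it, along the tool's axes as they then stand; what a row does not reach is not made up. A row lasts 1/12 s, in which the tool goes at most 41.7 mm and 7.16 degrees, less where a joint would pass 70% of its speed; a pose out of reach is approached as far as the arm can. A call with a gripper value outside its range is refused whole. The fingers move at their own pace and stop on an object; "squeeze" is the grip in N (left out, the last holds). Time passes only in rows, so rows that do not move let the fingers close. It gives the time, the measured TCP pose, the force and the opening at its end, in the units of the state.
- status.sense(): the state, without advancing time (a new reading comes with each control period).
- read_camera(name): name is "scene" or "top" or "wrist"; returns the picture (480x640x3 uint8, blue, green, red); there is no depth.
- camera_info(name): a dict with "vfov" (degrees; the focal length in pixels is half the picture's height over the tangent of half this angle, whatever the lens; pixels are square), "cx", "cy" (the principal point, pixels), "k1" (the pictures are not rectified: a ray, as slopes to the right and down, at radius r is drawn at 1 + k1 r^2 times it, then the intrinsics apply), "R" (3x3) and "t" (3): a world point X has camera coordinates R X + t; the wrist camera has in their place "T_tool_cam" (4x4, takes a point from camera to tool coordinates, whose origin is the TCP and whose axes are the flange's). Camera axes: x right, y down, z forward; pixel columns grow to the right and rows downward; lengths in m; the calibration is good to about 2 mm. A picture is of the moment at which its call begins: read the wrist's pose just before it. camera_info takes no time and is no camera call.
- finish_job(): hands the job in, once; it reports no verdict.
The state is a dict: "time_s": time; "q": joint angles; "qvel": joint speeds; "joint_torque": joint torques, N m; "tool_pos": TCP position; "tcp_rot": TCP orientation; "ft_force": force on the tool from outside, world axes, zero at the start; "ft_torque": the same for the moment, N m; "finger_gap": finger opening in m.
Only numpy, scipy, OpenCV 4.12 (cv2) and the standard library are available. Lean on these libraries where they do the work, as an engineer would, in place of code of your own. Each camera call takes 0.05 s, during which the arm holds its last target.

## Working session

There is one attempt and no reset: what is moved stays moved. The work goes in short steps, Python scripts to look and compute and a tool call to move; the robot and the scene stay as the last step left them, time stands still between calls to the robot, and variables do not carry over. Pictures are saved under pics/ and viewed, and the job is handed in when it is done.

Besides the shell and the picture viewer there is one more tool, called after "Request:" as a command line: name --pt "numbers of a row" for each row, then --argument value for the rest. carry_out: Moves the arm, as the interface text tells. Its arguments: {"type":"object","properties":{"claw":{"type":"array"},"linear":{"type":"array"},"turn":{"type":"array"},"squeeze":{"type":"number"}},"required":["claw","linear","turn"]}

```bash
ls; mkdir -p pics; python3 - <<'E'
from cell import status, read_camera, camera_info, env
import cv2,json
for n in ["scene","top","wrist"]:
    print(n,camera_info(n))
for n in ["scene","top"]:
    cv2.imwrite(f"pics/{n}0.png",read_camera(n))
print(status.sense(), env.pinch_z)
E
```

```text
pics
scene {'vfov': 54.01466841565413, 'cx': 326.56384525243095, 'cy': 242.79343461223746, 'k1': -0.10788908775352585, 'R': array([[-0.87189805,  0.48941566,  0.01631257],
       [ 0.35600083,  0.65638818, -0.66514508],
       [-0.3362398 , -0.57413141, -0.74653595]]), 't': array([ 0.51479946, -0.09494843,  1.28889978])}
top {'vfov': 53.728073326018524, 'cx': 316.53189705956925, 'cy': 250.36346310121263, 'k1': 0.032060571496572536, 'R': array([[ 0.00623681, -0.99986884, -0.01494705],
       [-0.99185882, -0.00428428, -0.12727029],
       [ 0.12718956,  0.01561912, -0.99175544]]), 't': array([-0.09839408,  0.56288725,  1.00864979])}
wrist {'vfov': 66.97019935244842, 'cx': 322.28086449705086, 'cy': 239.16914209973444, 'k1': 0.019848516136615178, 'T_tool_cam': array([[-3.78322666e-04, -9.70209486e-01, -2.42267227e-01,
         6.50980393e-02],
       [ 9.99999928e-01, -3.74451886e-04, -6.20218720e-05,
        -1.05521734e-03],
       [-3.05432113e-05, -2.42267233e-01,  9.70209558e-01,
        -1.90938294e-01],
       [ 0.00000000e+00,  0.00000000e+00,  0.00000000e+00,
         1.00000000e+00]])}
{'time_s': 0.1, 'q': array([ 1.04282695,  0.33386618,  0.03984124,  1.46617662, -0.01340403,
        1.34330802, -0.05852835]), 'qvel': array([ 0.00114629, -0.00137185, -0.00049397, -0.00396327,  0.00047186,
        0.0009691 , -0.00061176]), 'joint_torque': array([ 5.57820371e-03, -6.57801676e+01,  1.34095442e+00, -4.04706931e+01,
       -5.94019890e-02,  4.09096491e-02,  7.18463343e-05]), 'tool_pos': array([ 0.27003641, -0.59073542,  0.19243408]), 'tcp_rot': array([ 9.77108753e-01,  2.12739108e-01, -2.00513638e-04, -7.18863298e-04]), 'ft_force': array([0.36930953, 0.13472978, 0.27721493]), 'ft_torque': array([ 0.02256829, -0.01552446, -0.03069513]), 'finger_gap': 0.08708155989891901} 0.0187
```

View pics/scene0.png

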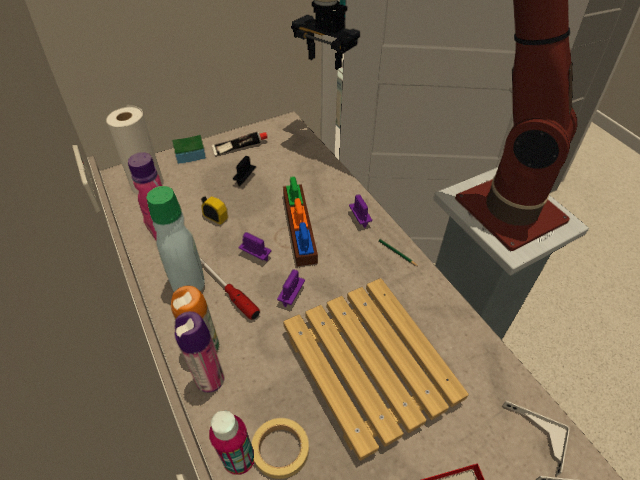

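View pics/top0.png

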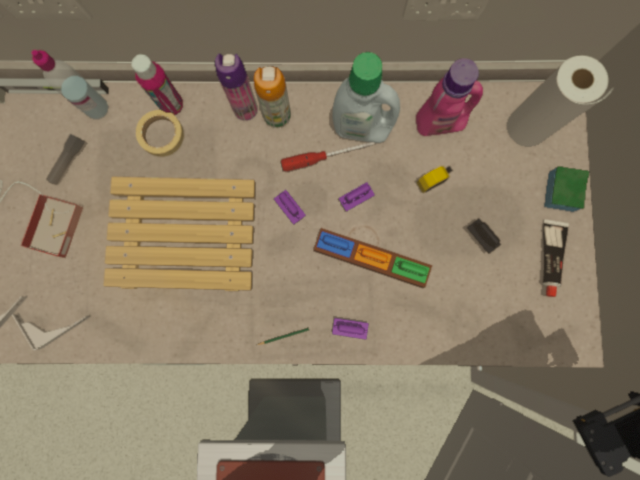

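Top view: the five-slat shelf is at about (180,233). The block at (373,258) holds blue (336,243), orange (374,257) and green (410,269). The purple gauges lying about are distractors. Next I enlarge the shelf and the block.

```bash
python3 - <<'E'
import cv2
a=cv2.imread("pics/top0.png")
cv2.imwrite("pics/c1.png",cv2.resize(a[165:305,90:270],None,fx=4.2,fy=4.2,interpolation=cv2.INTER_CUBIC))
cv2.imwrite("pics/c2.png",cv2.resize(a[215:300,300:445],None,fx=5,fy=5,interpolation=cv2.INTER_CUBIC))
E
```

```text
(no output)
```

View pics/c1.png

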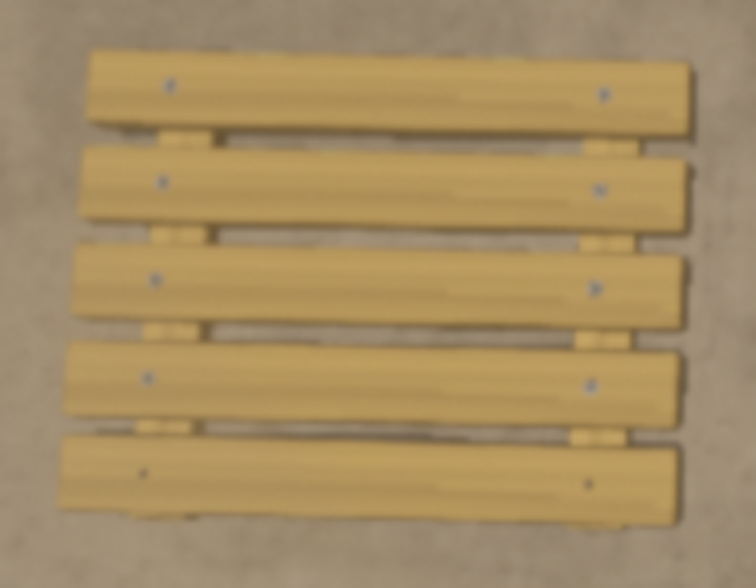

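View pics/c2.png

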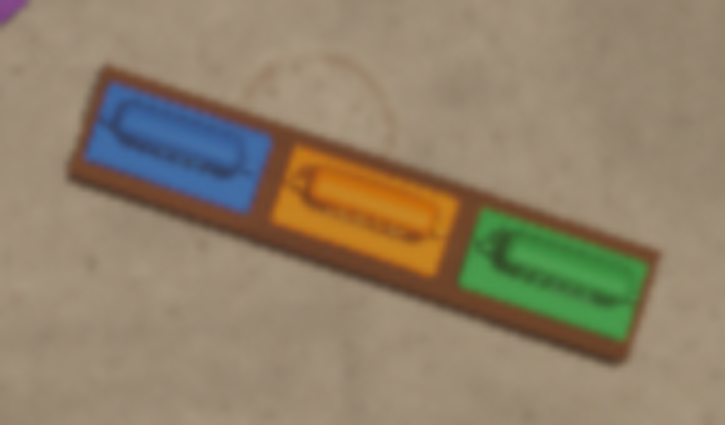

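```bash
cat > h.py <<'E'
import numpy as np, cv2
from scipy.optimize import least_squares
from scipy.spatial.transform import Rotation as Ro
from cell import camera_info, status
def ray(px,info):
    f=240/np.tan(np.radians(info['vfov'])/2)
    d=(np.asarray(px,float)-[info['cx'],info['cy']])/f
    u=d.copy()
    for _ in range(20):
        u=d/(1+info['k1']*(u**2).sum(-1,keepdims=True))
    return np.concatenate([u,np.ones(u.shape[:-1]+(1,))],-1)
def cam(name,st=None):
    i=camera_info(name)
    if name!='wrist': return i,i['R'],i['t']
    T=np.eye(4);T[:3,:3]=Ro.from_quat(st['tcp_rot']).as_matrix();T[:3,3]=st['tool_pos']
    W=np.linalg.inv(T@i['T_tool_cam']); return i,W[:3,:3],W[:3,3]
def toplane(px,z,name,st=None):
    i,R,t=cam(name,st); c=-R.T@t; d=ray(px,i)@R
    s=(z-c[2])/d[...,2]; return c+s[...,None]*d
def proj(X,name,st=None):
    i,R,t=cam(name,st); p=np.asarray(X)@R.T+t; u=p[...,:2]/p[...,2:]
    f=240/np.tan(np.radians(i['vfov'])/2)
    return u*(1+i['k1']*(u**2).sum(-1,keepdims=True))*f+[i['cx'],i['cy']]
def fit2d(local,world):
    local=np.asarray(local);world=np.asarray(world)[:,:2]
    def r(p):
        c,s=np.cos(p[2]),np.sin(p[2]); return ((local@np.array([[c,s],[-s,c]])+p[:2])-world).ravel()
    best=None
    for a in np.arange(-3,3.2,1):
        q=least_squares(r,[*world.mean(0),a])
        if best is None or q.cost<best.cost: best=q
    return best.x,np.sqrt(2*best.cost/len(local))
E
python3 - <<'E'
from h import *
np.set_printoptions(precision=4,suppress=True)
s=np.array([(170,86),(604,95),(163,181),(600,190),(155,279),(596,288),(147,378),(591,386),(143,473),(588,484)])
px=(s+.5)/4.2-.5+[90,165]
W=toplane(px,0.044,'top');print(W)
loc=[(x,y) for x in(.104,.052,0,-.052) for y in(.115,-.115)]
p,e=fit2d(loc,W[:8]);print('shelf',p,e)
c,sn=np.cos(p[2]),np.sin(p[2]);L=(W[8:,:2]-p[:2])@np.array([[c,-sn],[sn,c]]);print('loose local',L)
q=np.array([(105,67),(658,253),(622,363),(69,180)]);q=(q+.5)/5-.5+[300,215]
B=toplane(q,0.034,'top');print(B)
f,e=fit2d([(.026,.129),(.026,-.129),(-.026,-.129),(-.026,.129)],B);print('block',f,e)
q=np.array([(108,80),(274,135),(250,214),(83,163)]);q=(q+.5)/5-.5+[300,215]
B=toplane(q,0.040,'top')
f,e=fit2d([(.018,.038),(.018,-.038),(-.018,-.038),(-.018,.038)],B);print('blue',f,e)
E
```

```text
[[0.7069 0.3202 0.044 ]
 [0.7031 0.0903 0.044 ]
 [0.6556 0.3211 0.044 ]
 [0.6518 0.091  0.044 ]
 [0.6033 0.3224 0.044 ]
 [0.5995 0.0916 0.044 ]
 [0.5511 0.3236 0.044 ]
 [0.5479 0.0927 0.044 ]
 [0.5017 0.3227 0.044 ]
 [0.4969 0.0927 0.044 ]]
shelf [ 0.6014  0.207  -0.0163] 0.0004544690279937572
loose local [[-0.1016  0.1141]
 [-0.1026 -0.116 ]]
[[ 0.6136 -0.1041  0.034 ]
 [ 0.532  -0.3462  0.034 ]
 [ 0.4839 -0.3294  0.034 ]
 [ 0.563  -0.0885  0.034 ]]
block [ 0.5481 -0.2171 -0.3212] 0.0018756994166100765
blue [ 0.5767 -0.1367 -0.304 ] 0.0010193630287347872
```

The loose slat is the one nearest the robot. It has dark pilot holes at about (124,277) and (229,280) and no screws. So shelf +x points away from the robot and the yaw is -0.016. The blue gauge is at (336,243), in the block's +y end pocket, and the block fit and gauge fit agree within 2 mm. I'll turn the jaws first, then travel.

Request:
carry_out --claw '[0,0,0,0,0,0,0,0]' --pt "0 0 -0.002" --pt "0 0 -0.002" --pt "0 0 -0.002" --pt "0 0 -0.002" --pt "0 0 0" --pt "0 0 0" --pt "0 0 0" --pt "0 0 0" --turn '[-6,-6,-6,-6,-6,-6,-6,-5.8]' --squeeze 25

```text
time_s: 0.77
tool_pos: [0.2701, -0.5909, 0.2007]
tcp_rot: [0.806, 0.592, 0.0, -0.0]
ft_force: [-0.3, -0.6, 0.8]
finger_gap: 0.0869
```

```bash
cat > mv.py <<'E'
import sys
from h import *
np.set_printoptions(precision=4,suppress=True)
def go(x,y,z):
    s=status.sense();R=Ro.from_quat(s['tcp_rot']).as_matrix()
    th=np.arctan2(R[1,0],R[0,0])
    print('t',s['time_s'],'pos',s['tool_pos'],'th',th,'tilt',R[:,2],'F',s['ft_force'],'gap',s['finger_gap'],'tool delta',R.T@(np.array([x,y,z])-s['tool_pos']))
if __name__=='__main__': go(*map(float,sys.argv[1:4]))
E
python3 mv.py .570 -.137 .2
```

```text
t 0.7667 pos [ 0.2701 -0.5909  0.2007] th 1.268249229470955 tilt [-0.0004  0.0008 -1.    ] F [-0.3348 -0.5852  0.7865] gap 0.08685272235384404 tool delta [0.5226 0.151  0.001 ]
```

Request:
carry_out --claw '[0,0,0,0,0,0,0,0]' --pt "0.0373 0.0108 0" --pt "0.0373 0.0108 0" --pt "0.0373 0.0108 0" --pt "0.0373 0.0108 0" --pt "0.0373 0.0108 0" --pt "0.0373 0.0108 0" --pt "0.0373 0.0108 0" --pt "0.0373 0.0108 0" --turn '[0,0,0,0,0,0,0,0]'

```text
time_s: 1.43
tool_pos: [0.4435, -0.3311, 0.2011]
tcp_rot: [0.807, 0.59, -0.0, -0.0]
ft_force: [0.7, -0.3, -0.0]
finger_gap: 0.0872
```

Request:
carry_out --claw '[0,0,0,0,0,0,0,0]' --pt "0.0373 0.0108 0" --pt "0.0373 0.0108 0" --pt "0.0373 0.0108 0" --pt "0.0373 0.0108 0" --pt "0.0373 0.0108 0" --pt "0.0373 0.0108 0" --pt "0 0 0" --pt "0 0 0" --turn '[0,0,0,0,0,0,0,0]'

```text
time_s: 2.1
tool_pos: [0.5732, -0.1362, 0.2007]
tcp_rot: [0.806, 0.592, 0.0, -0.001]
ft_force: [-0.1, -0.9, -0.3]
finger_gap: 0.087
```

```bash
python3 mv.py .570 -.137 .2; python3 - <<'E'
from h import *
import pickle
from cell import read_camera
s=status.sense();im=read_camera('wrist');cv2.imwrite('pics/w1.png',im);pickle.dump(s,open('w1.pkl','wb'))
E
```

```text
t 2.1 pos [ 0.5732 -0.1362  0.2007] th 1.2682155679590956 tilt [-0.0007  0.0013 -1.    ] F [-0.0974 -0.8611 -0.3149] gap 0.08695066808551397 tool delta [-0.0018 -0.0028  0.0007]
```

View pics/w1.png

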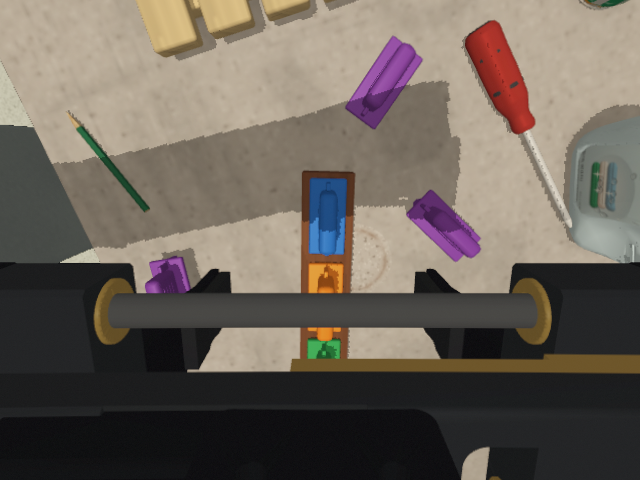

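The wrist view shows blue in the top pocket at about (328,216), with orange (325,288) and green (323,350) below it. I'll measure from an enlarged crop.

```bash
python3 - <<'E'
import cv2
a=cv2.imread("pics/w1.png")
cv2.imwrite("pics/c3.png",cv2.resize(a[160:270,280:380],None,fx=5,fy=5,interpolation=cv2.INTER_CUBIC))
E
```

```text
(no output)
```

View pics/c3.png

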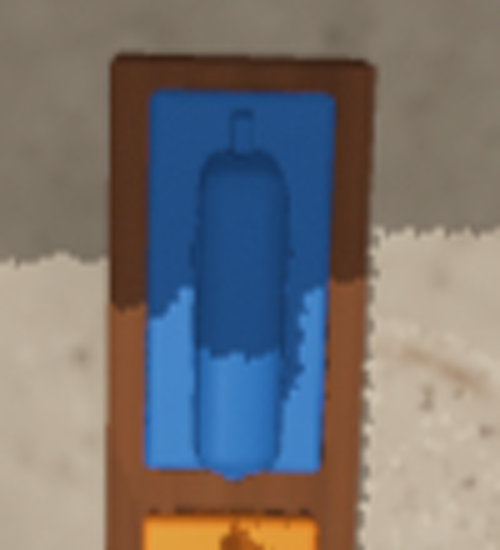

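```bash
python3 - <<'E'
from h import *
import pickle
np.set_printoptions(precision=4,suppress=True)
st=pickle.load(open('w1.pkl','rb'))
q=np.array([(335,92),(321,472),(144,468),(149,91)]);q=(q+.5)/5-.5+[280,160]
B=toplane(q,0.040,'wrist',st);print(B)
f,e=fit2d([(.018,.038),(.018,-.038),(-.018,-.038),(-.018,.038)],B);print('blue',f,e)
# fin top: left/right edges
q=np.array([(284,185),(275,460),(197,460),(203,185)]);q=(q+.5)/5-.5+[280,160]
B=toplane(q,0.08,'wrist',st);print(B, B.mean(0))
E
```

```text
[[ 0.6057 -0.1056  0.04  ]
 [ 0.5816 -0.1774  0.04  ]
 [ 0.5477 -0.166   0.04  ]
 [ 0.5717 -0.0947  0.04  ]]
blue [ 0.5767 -0.1359 -0.3231] 0.00036109563447951035
[[ 0.5913 -0.1144  0.08  ]
 [ 0.5755 -0.161   0.08  ]
 [ 0.5623 -0.1568  0.08  ]
 [ 0.578  -0.1103  0.08  ]] [ 0.5768 -0.1356  0.08  ]
```

Both cameras agree: blue is at (0.5767, -0.1358) with yaw -0.323. Now I descend to grip.

Request:
carry_out --claw '[0,0,0,0,0,0,0,0]' --pt "0.0015 0.0032 0" --pt "0 0 0.02" --pt "0 0 0.03" --pt "0 0 0.03" --pt "0 0 0.03" --pt "0 0 0.02" --pt "0 0 0.014" --pt "0 0 0" --turn '[1.15,0,0,0,0,0,0,0]'

```text
time_s: 2.82
tool_pos: [0.5732, -0.1403, 0.0538]
tcp_rot: [0.814, 0.581, -0.002, -0.002]
ft_force: [-1.6, 1.0, 0.1]
finger_gap: 0.0867
```

```bash
python3 mv.py .5767 -.1357 .044
```

```text
t 2.8167 pos [ 0.5732 -0.1403  0.0538] th 1.2395329553681937 tilt [-0.0054  0.0007 -1.    ] F [-1.5817  0.9765  0.0513] gap 0.08665854610524971 tool delta [0.0055 0.0019 0.0098]
```

Request:
carry_out --claw '[0,0,0]' --pt "0 0 0" --pt "0 0 0" --pt "0 0 0" --turn '[0,0,0]'

```text
time_s: 3.07
tool_pos: [0.5769, -0.1395, 0.0588]
tcp_rot: [0.813, 0.582, 0.001, 0.001]
ft_force: [0.0, -0.0, 0.5]
finger_gap: 0.0871
```

```bash
python3 mv.py .5767 -.1357 .044
```

```text
t 3.0667 pos [ 0.5769 -0.1395  0.0588] th 1.2419301041522746 tilt [ 0.0022 -0.0007 -1.    ] F [ 0.0165 -0.0089  0.4623] gap 0.0871256221552103 tool delta [ 0.0035 -0.0015  0.0148]
```

Request:
carry_out --claw '[0,0,0,0,0]' --pt "0.0035 -0.0015 0.005" --pt "0 0 0.005" --pt "0 0 0.005" --pt "0 0 0" --pt "0 0 0" --turn '[-0.35,0,0,0,0]'

```text
time_s: 3.48
tool_pos: [0.5753, -0.1349, 0.0418]
tcp_rot: [0.811, 0.585, -0.0, -0.0]
ft_force: [0.5, -0.3, -0.7]
finger_gap: 0.0869
```

```bash
python3 mv.py .5767 -.1357 .044
```

```text
t 3.4833 pos [ 0.5753 -0.1349  0.0418] th 1.2491206639256098 tilt [-0.0009  0.0002 -1.    ] F [ 0.5354 -0.3266 -0.7295] gap 0.08686782033418723 tool delta [-0.0003  0.0015 -0.0022]
```

Request:
carry_out --claw '[0,0,100,200,255,255,255,255]' --pt "0 0.0015 -0.0022" --pt "0 0 0" --pt "0 0 0" --pt "0 0 0" --pt "0 0 0" --pt "0 0 0" --pt "0 0 0" --pt "0 0 0" --turn '[0,0,0,0,0,0,0,0]'

```text
time_s: 4.15
tool_pos: [0.5771, -0.1355, 0.0444]
tcp_rot: [0.811, 0.585, -0.0, -0.0]
ft_force: [-0.4, 1.0, 0.1]
finger_gap: 0.0548
```

```bash
python3 mv.py .5767 -.1357 .044
```

```text
t 4.15 pos [ 0.5771 -0.1355  0.0444] th 1.2490369362651743 tilt [-0.  0. -1.] F [-0.3633  0.963   0.0916] gap 0.054806984989596595 tool delta [-0.0003 -0.0003  0.0004]
```

Request:
carry_out --claw '[255,255,255,255,255,255,255,255]' --pt "0 0 0" --pt "0 0 0" --pt "0 0 0" --pt "0 0 0" --pt "0 0 0" --pt "0 0 0" --pt "0 0 0" --pt "0 0 0" --turn '[0,0,0,0,0,0,0,0]'

```text
time_s: 4.82
tool_pos: [0.5772, -0.1355, 0.0444]
tcp_rot: [0.811, 0.585, 0.0, -0.0]
ft_force: [0.1, -0.9, -0.2]
finger_gap: 0.0154
```

```bash
python3 mv.py .5767 -.1357 .044
```

```text
t 4.8167 pos [ 0.5772 -0.1355  0.0444] th 1.2490742899939227 tilt [ 0.      0.0001 -1.    ] F [ 0.1392 -0.8691 -0.1509] gap 0.015362411683212583 tool delta [-0.0004 -0.0004  0.0004]
```

Request:
carry_out --claw '[255,255,255,255,255,255,255,255]' --pt "0 0 -0.005" --pt "0 0 -0.015" --pt "0 0 -0.02" --pt "0 0 -0.02" --pt "0 0 -0.02" --pt "0 0 -0.02" --pt "0 0 -0.015" --pt "0 0 0" --turn '[0,0,0,0,0,0,0,0]' --squeeze 30

```text
time_s: 5.48
tool_pos: [0.579, -0.1357, 0.1634]
tcp_rot: [0.811, 0.585, 0.002, 0.002]
ft_force: [0.0, 0.9, -1.3]
finger_gap: 0.0153
```

```bash
python3 mv.py .522 .17 .16
```

```text
t 5.4833 pos [ 0.579  -0.1357  0.1634] th 1.2490955703223183 tilt [ 0.0051 -0.0013 -1.    ] F [ 0.0364  0.9331 -1.2729] gap 0.015340450393381545 tool delta [ 0.272  -0.1507  0.0027]
```

Request:
carry_out --claw '[255,255,255,255]' --pt "0 0 0" --pt "0 0 0" --pt "0 0 0" --pt "0 0 0" --turn '[-5.85,-5.85,-5.85,0]'

```text
time_s: 5.82
tool_pos: [0.5767, -0.1354, 0.1588]
tcp_rot: [0.711, 0.703, -0.0, -0.0]
ft_force: [0.1, 1.3, 0.2]
finger_gap: 0.0155
```

```bash
python3 mv.py .522 .13 .16
```

```text
t 5.8167 pos [ 0.5767 -0.1354  0.1588] th 1.5602169994826496 tilt [-0.001   0.0003 -1.    ] F [0.1467 1.3294 0.1731] gap 0.01552464139935073 tool delta [ 0.2648 -0.0575 -0.0011]
```

Request:
carry_out --claw '[255,255,255,255,255,255,255,255]' --pt "0.02 -0.005 0" --pt "0.035 -0.0075 0" --pt "0.04 -0.009 0" --pt "0.04 -0.009 0" --pt "0.04 -0.009 0" --pt "0.04 -0.009 0" --pt "0.03 -0.006 0" --pt "0.02 -0.003 0" --turn '[0,0,0,0,0,0,0,0]'

```text
time_s: 6.48
tool_pos: [0.5221, 0.1345, 0.1594]
tcp_rot: [0.712, 0.702, 0.0, -0.0]
ft_force: [-0.1, 0.1, 0.0]
finger_gap: 0.0154
```

Request:
carry_out --claw '[255,255,255]' --pt "0 0 0" --pt "0 0 0" --pt "0 0 0" --turn '[0,0,0]'

```text
time_s: 6.73
tool_pos: [0.5238, 0.1293, 0.1591]
tcp_rot: [0.713, 0.701, -0.0, 0.0]
ft_force: [0.3, -0.1, 0.4]
finger_gap: 0.0157
```

```bash
python3 mv.py .522 .13 .16; python3 - <<'E'
from h import *
import pickle
from cell import read_camera
s=status.sense();im=read_camera('wrist');cv2.imwrite('pics/w2.png',im);pickle.dump(s,open('w2.pkl','wb'))
E
```

```text
t 6.7333 pos [0.5238 0.1293 0.1591] th 1.5526681242587272 tilt [-0.0005 -0.0006 -1.    ] F [ 0.2795 -0.1148  0.4139] gap 0.0156920032525983 tool delta [ 0.0006 -0.0018 -0.0009]
```

View pics/w2.png

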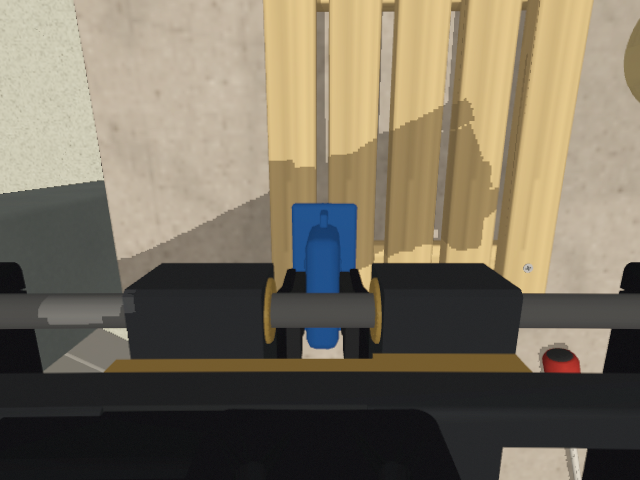

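The loose slat spans columns 268-317, the gap is at columns 317-329, and the blue flange's front edge runs from (292,205) to (357,205). I'll find the slat edges and the gauge with subpixel profiles.

```bash
python3 - <<'E'
import cv2
a=cv2.imread("pics/w2.png")
cv2.imwrite("pics/c4.png",cv2.resize(a[90:240,260:400],None,fx=4,fy=4,interpolation=cv2.INTER_CUBIC))
for r in (40,60,80,100,120,140,150): print(r,a[r,308:336].sum(1))
print(a[215,285:365,0]-0)
E
```

```text
40 [548 552 552 557 555 526 493 435 320 355 358 359 362 363 367 368 418 534
 533 519 455 405 514 530 547 557 552 549]
60 [550 550 552 557 553 526 492 434 312 354 356 353 348 342 336 329 373 483
 478 469 412 366 516 532 548 555 550 546]
80 [548 548 550 554 554 529 494 433 312 365 368 368 371 372 372 371 424 542
 539 530 462 371 518 531 546 553 551 548]
100 [548 550 552 555 555 530 495 439 319 356 352 353 350 351 348 348 395 510
 512 502 444 376 520 534 548 551 550 546]
120 [549 546 550 551 551 529 495 443 324 364 359 358 356 359 359 360 361 409
 523 507 417 374 512 531 548 549 548 545]
140 [549 546 551 553 552 532 497 444 320 343 349 351 353 358 358 359 359 407
 522 497 391 382 514 533 548 550 546 544]
150 [549 544 551 552 552 533 499 445 317 338 342 345 351 353 355 354 354 403
 517 497 391 381 513 533 549 547 546 546]
[ 81  84  85  88  91  91  99 122 132 138 141 141 141 141 141 141 141 140
 141 141 141 141 141 141 141 141 141 141 141 141 141 141 141 141 136 117
 129 130 131 132 130 122 111 133 141 140 141 141 141 141 141 141 141 141
 141 141 141 141 141 141 141 141 141 141 141 141 141 141 140 135 128 116
  92  91  91  93  93  94  95  96]
```

View pics/c4.png

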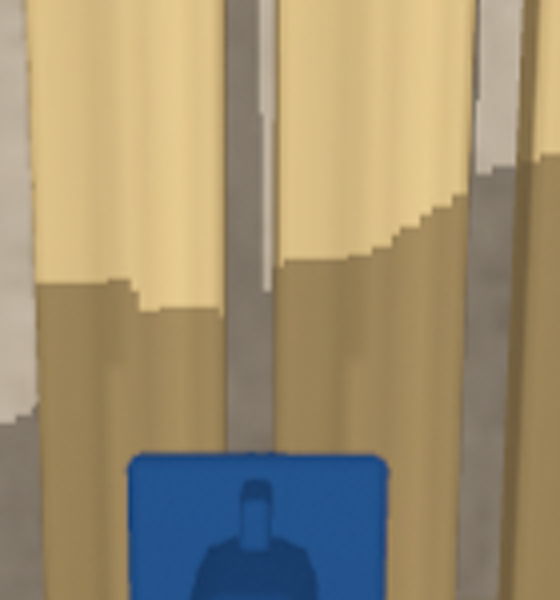

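```bash
python3 - <<'E'
from h import *
import pickle
np.set_printoptions(precision=4,suppress=True)
st=pickle.load(open('w2.pkl','rb'))
print(st['tool_pos'])
for r in (20,100,150):
    print(r,toplane(np.array([(316.,r),(329.5,r)]),.044,'wrist',st))
# slat outer edges row 150
print(toplane(np.array([(291.6,215),(356.3,215),(292.3,206),(357,206)]),.1547,'wrist',st))
th=-.0163;c,s=np.cos(th),np.sin(th)
S=lambda x,y:np.array([.6014+c*x-s*y,.207+s*x+c*y,.044])
for y in (.0,.05,.09):
  print(y,proj(np.array([S(-.072,y),S(-.0815,y),S(-.124,y),S(-.032,y)]),'wrist',st))
E
```

```text
[0.5238 0.1293 0.1591]
20 [[0.5209 0.289  0.044 ]
 [0.531  0.2888 0.044 ]]
100 [[0.5196 0.2329 0.044 ]
 [0.5303 0.2327 0.044 ]]
150 [[0.5187 0.1946 0.044 ]
 [0.5297 0.1944 0.044 ]]
[[0.5066 0.1609 0.1547]
 [0.5419 0.1602 0.1547]
 [0.5072 0.1658 0.1547]
 [0.5423 0.1652 0.1547]]
0.0 [[328.8659 132.4121]
 [317.1163 132.4401]
 [264.541  132.5113]
 [378.3792 132.2455]]
0.05 [[329.0258  64.7502]
 [316.7363  64.784 ]
 [261.7434  64.839 ]
 [380.8174  64.5221]]
0.09 [[329.1721   5.7225]
 [316.3999   5.7616]
 [259.2454   5.7994]
 [383.0008   5.4347]]
```

The fixed edge is at about x=0.530 and the loose edge at about 0.519. The two cameras agree within 1 mm. The gauge is centred on the TCP within 1 mm. I'll move to mid-slat, then descend partway.

Request:
carry_out --claw '[255,255,255,255,255,255,255,255]' --pt "0.02 0 0" --pt "0.025 -0.001 0" --pt "0.02 0 0" --pt "0.014 0 0" --pt "0 0 0.02" --pt "0 0 0.02" --pt "0 0 0.015" --pt "0 0 0.01" --turn '[0,0,0,0,0,0,0,0]'

```text
time_s: 7.45
tool_pos: [0.5238, 0.2074, 0.0925]
tcp_rot: [0.714, 0.7, -0.001, -0.0]
ft_force: [0.2, -0.1, -0.4]
finger_gap: 0.0157
```

Request:
carry_out --claw '[255,255,255,255]' --pt "0 0 0" --pt "0 0 0" --pt "0 0 0" --pt "0 0 0" --turn '[0,0,0,0]'

```text
time_s: 7.78
tool_pos: [0.5248, 0.2095, 0.0956]
tcp_rot: [0.713, 0.701, 0.001, 0.0]
ft_force: [0.4, -0.0, -0.5]
finger_gap: 0.0158
```

```bash
python3 mv.py .5243 .208 .08; python3 - <<'E'
from h import *
import pickle
from cell import read_camera
s=status.sense();im=read_camera('wrist');cv2.imwrite('pics/w3.png',im);pickle.dump(s,open('w3.pkl','wb'))
E
```

```text
t 7.7833 pos [0.5248 0.2095 0.0956] th 1.5547789846542848 tilt [ 0.0017  0.0005 -1.    ] F [ 0.4415 -0.0384 -0.5295] gap 0.015789880406167262 tool delta [-0.0015 -0.0005  0.0156]
```

View pics/w3.png

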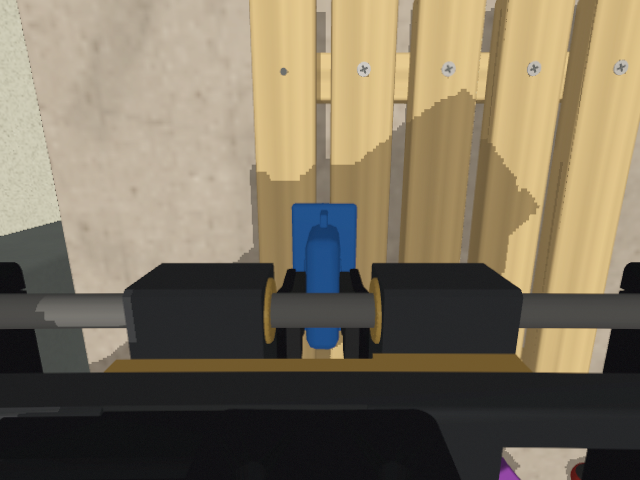

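```bash
python3 - <<'E'
from h import *
import pickle
np.set_printoptions(precision=4,suppress=True)
st=pickle.load(open('w3.pkl','rb'));a=cv2.imread('pics/w3.png')
for r in (130,195): print(r,list(a[r,308:340].astype(int).sum(1)))
print(list(a[212,286:296].astype(int)[:,0]),list(a[212,350:362].astype(int)[:,0]))
print(toplane(np.array([(316.,130),(330.,130),(316,195),(330,195)]),.044,'wrist',st))
print(toplane(np.array([(292.,212),(356.3,212)]),st['tool_pos'][2]-.0044,'wrist',st))
E
```

```text
130 [np.int64(547), np.int64(549), np.int64(552), np.int64(550), np.int64(525), np.int64(496), np.int64(460), np.int64(368), np.int64(306), np.int64(349), np.int64(348), np.int64(349), np.int64(353), np.int64(356), np.int64(358), np.int64(359), np.int64(361), np.int64(410), np.int64(529), np.int64(530), np.int64(529), np.int64(509), np.int64(410), np.int64(410), np.int64(501), np.int64(517), np.int64(534), np.int64(546), np.int64(549), np.int64(546), np.int64(542), np.int64(541)]
195 [np.int64(377), np.int64(378), np.int64(379), np.int64(382), np.int64(373), np.int64(363), np.int64(352), np.int64(312), np.int64(314), np.int64(345), np.int64(344), np.int64(342), np.int64(344), np.int64(342), np.int64(340), np.int64(342), np.int64(341), np.int64(343), np.int64(345), np.int64(344), np.int64(346), np.int64(337), np.int64(294), np.int64(326), np.int64(355), np.int64(364), np.int64(372), np.int64(377), np.int64(377), np.int64(374), np.int64(374), np.int64(371)]
[np.int64(89), np.int64(88), np.int64(88), np.int64(87), np.int64(86), np.int64(95), np.int64(121), np.int64(130), np.int64(135), np.int64(138)] [np.int64(139), np.int64(138), np.int64(138), np.int64(138), np.int64(133), np.int64(126), np.int64(114), np.int64(88), np.int64(86), np.int64(87), np.int64(88), np.int64(89)]
[[0.521  0.2874 0.044 ]
 [0.53   0.2873 0.044 ]
 [0.5202 0.2459 0.044 ]
 [0.5295 0.2457 0.044 ]]
[[0.5078 0.2426 0.0912]
 [0.5428 0.2421 0.0912]]
```

The gauge centre is 0.4 mm from the gap's centre and 1.3 mm beyond its final place, well inside the mouth. I'll shift -0.8 mm in x and descend in small rows.

Request:
carry_out --claw '[255,255,255,255,255,255,255,255]' --pt "0 -0.0006 0.005" --pt "0 0 0.006" --pt "0 0 0.005" --pt "0 0 0.004" --pt "0 0 0.003" --pt "0 0 0.003" --pt "0 0 0" --pt "0 0 0" --turn '[0,0,0,0,0,0,0,0]'

```text
time_s: 8.5
tool_pos: [0.5233, 0.2094, 0.0683]
tcp_rot: [0.713, 0.702, -0.0, -0.0]
ft_force: [0.2, 0.4, -0.0]
finger_gap: 0.0157
```

```bash
python3 mv.py .524 .208 .0544
```

```text
t 8.5 pos [0.5233 0.2094 0.0683] th 1.5554278088475202 tilt [-0.0003  0.     -1.    ] F [ 0.1597  0.4473 -0.0197] gap 0.015693957680651162 tool delta [-0.0014  0.0007  0.0139]
```

Request:
carry_out --claw '[255,255,255,255,255,255,255,255]' --pt "0 0.0005 0.002" --pt "0 0 0.002" --pt "0 0 0.002" --pt "0 0 0.002" --pt "0 0 0.002" --pt "0 0 0.001" --pt "0 0 0" --pt "0 0 0" --turn '[0,0,0,0,0,0,0,0]'

```text
time_s: 9.17
tool_pos: [0.5234, 0.2093, 0.057]
tcp_rot: [0.712, 0.702, -0.0, -0.0]
ft_force: [-2.8, 0.7, -2.1]
finger_gap: 0.0157
```

```bash
python3 mv.py .524 .208 .0544
```

```text
t 9.1667 pos [0.5234 0.2093 0.057 ] th 1.5555095616271497 tilt [-0.0009 -0.0001 -1.    ] F [-2.7547  0.7001 -2.1166] gap 0.015715340669649136 tool delta [-0.0013  0.0006  0.0026]
```

Request:
carry_out --claw '[255,255,255,255,255,255]' --pt "0 0 0.001" --pt "0 0 0.001" --pt "0 0 0.001" --pt "0 0 0.0005" --pt "0 0 0" --pt "0 0 0" --turn '[0,0,0,0,0,0]'

```text
time_s: 9.67
tool_pos: [0.5239, 0.2094, 0.0541]
tcp_rot: [0.713, 0.702, 0.0, 0.0]
ft_force: [-3.1, -0.8, 3.3]
finger_gap: 0.0157
```

```bash
python3 mv.py .524 .208 .0544
```

```text
t 9.6667 pos [0.5239 0.2094 0.0541] th 1.5553297515103361 tilt [ 0.  0. -1.] F [-3.1116 -0.7728  3.35  ] gap 0.01565819544062809 tool delta [-0.0014  0.0001 -0.0003]
```

Request:
carry_out --claw '[255,255,255,255]' --pt "0 0 0.0007" --pt "0 0 0.0005" --pt "0 0 0" --pt "0 0 0" --turn '[0,0,0,0]'

```text
time_s: 10.0
tool_pos: [0.5241, 0.2094, 0.0539]
tcp_rot: [0.713, 0.702, 0.0, 0.0]
ft_force: [-7.3, -1.5, 14.3]
finger_gap: 0.0156
```

```bash
python3 mv.py .524 .208 .0544; python3 - <<'E'
from h import *
from cell import read_camera
cv2.imwrite('pics/w4.png',read_camera('wrist'));cv2.imwrite('pics/t4.png',read_camera('top'))
s=read_camera('scene');cv2.imwrite('pics/s4.png',cv2.resize(s[260:470,260:480],None,fx=2.8,fy=2.8,interpolation=cv2.INTER_CUBIC))
E
```

```text
t 10.0 pos [0.5241 0.2094 0.0539] th 1.5552989330505154 tilt [ 0.0008 -0.0003 -1.    ] F [-7.3086 -1.5003 14.3259] gap 0.015607946937940122 tool delta [-0.0014 -0.0001 -0.0005]
```

View pics/w4.png

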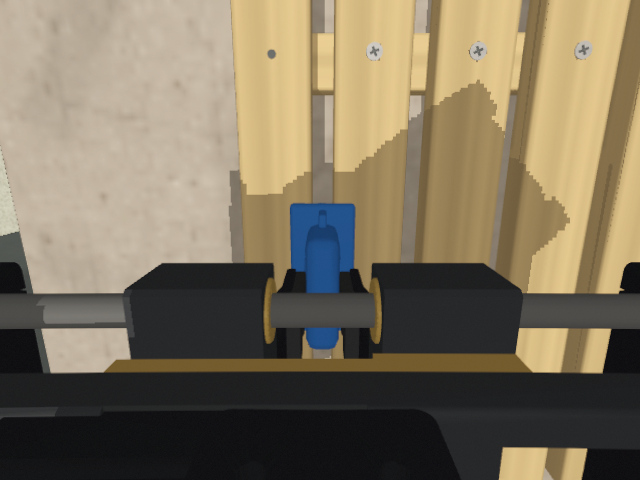

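View pics/s4.png

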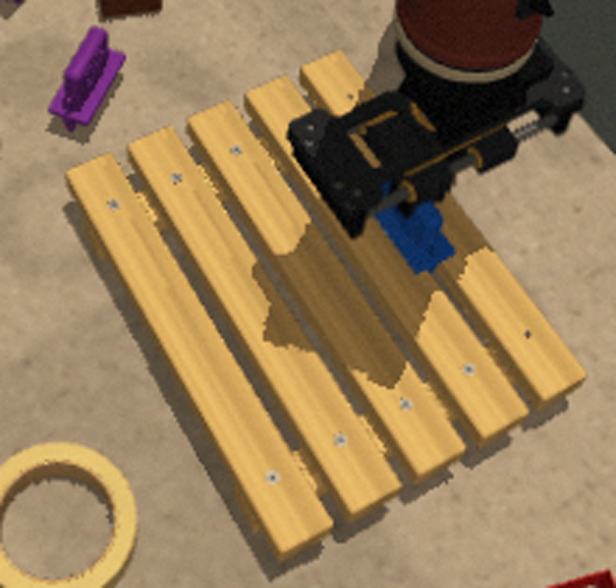

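The flange is seated: z has stopped and the press is 14 N. I'll relax the side load and the pressing, then open.

Request:
carry_out --claw '[255,255,200,150,100,60,60,60]' --pt "0 -0.0004 -0.0006" --pt "0 0 0" --pt "0 0 0" --pt "0 0 0" --pt "0 0 0" --pt "0 0 0" --pt "0 0 0" --pt "0 0 0" --turn '[0,0,0,0,0,0,0,0]'

```text
time_s: 10.82
tool_pos: [0.5236, 0.2094, 0.0533]
tcp_rot: [0.713, 0.702, 0.0, -0.0]
ft_force: [-0.4, -0.8, -0.0]
finger_gap: 0.0446
```

```bash
python3 mv.py .524 .208 .0544
```

```text
t 10.8167 pos [0.5236 0.2094 0.0533] th 1.555296784856829 tilt [ 0.      0.0001 -1.    ] F [-0.4062 -0.7729 -0.036 ] gap 0.04459900568013831 tool delta [-0.0014  0.0005 -0.0011]
```

Released without load. Now I rise and move aside to look.

Request:
carry_out --claw '[60,60,60,60,60,60,60,60]' --pt "0 0 -0.005" --pt "0 0 -0.015" --pt "0 0 -0.03" --pt "0 0 -0.03" --pt "0 0 -0.03" --pt "0 0 -0.02" --pt "-0.03 0 0" --pt "-0.03 0 0" --turn '[0,0,0,0,0,0,0,0]'

```text
time_s: 11.48
tool_pos: [0.523, 0.1511, 0.1855]
tcp_rot: [0.711, 0.703, 0.002, 0.001]
ft_force: [0.8, -1.1, -1.2]
finger_gap: 0.0665
```

Request:
carry_out --claw '[60,60,60,60,60,60,60,60]' --pt "-0.03 0 0" --pt "-0.03 0 0" --pt "-0.03 0 0" --pt "-0.03 0 0" --pt "-0.02 0 0" --pt "0 0 0" --pt "0 0 0" --pt "0 0 0" --turn '[0,0,0,0,0,0,0,0]'

```text
time_s: 12.15
tool_pos: [0.5204, 0.0104, 0.1837]
tcp_rot: [0.712, 0.702, 0.0, -0.0]
ft_force: [-0.2, 0.4, -0.5]
finger_gap: 0.0666
```

```bash
python3 mv.py .524 .208 .0544; python3 - <<'E'
from h import *
import pickle
from cell import read_camera
s=status.sense();pickle.dump(s,open('w5.pkl','wb'));cv2.imwrite('pics/w5.png',read_camera('wrist'))
t=read_camera('top');cv2.imwrite('pics/t5.png',t);cv2.imwrite('pics/t5c.png',cv2.resize(t[165:305,90:270],None,fx=4.2,fy=4.2,interpolation=cv2.INTER_CUBIC))
s=read_camera('scene');cv2.imwrite('pics/s5.png',cv2.resize(s[170:470,220:480],None,fx=2,fy=2,interpolation=cv2.INTER_CUBIC))
E
```

```text
t 12.15 pos [0.5204 0.0104 0.1837] th 1.5560847518518155 tilt [ 0.0004  0.0005 -1.    ] F [-0.2089  0.3503 -0.4615] gap 0.06662258080418862 tool delta [0.1976 0.0006 0.1294]
```

View pics/t5c.png

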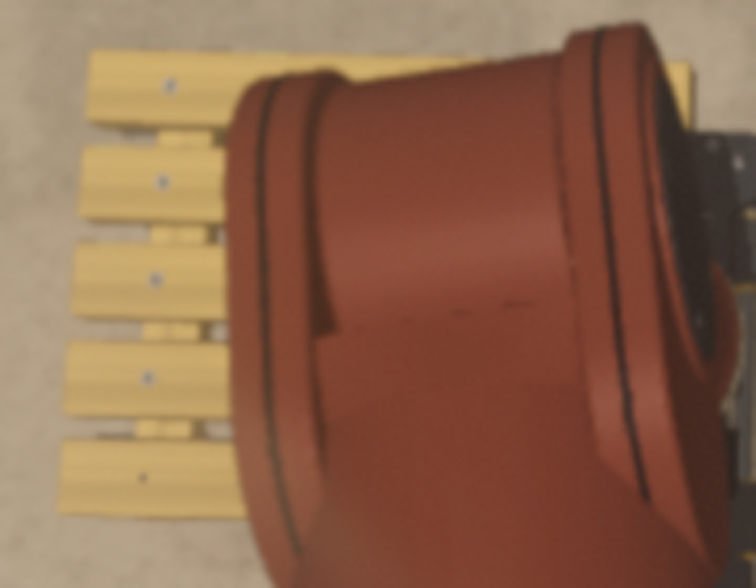

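View pics/w5.png

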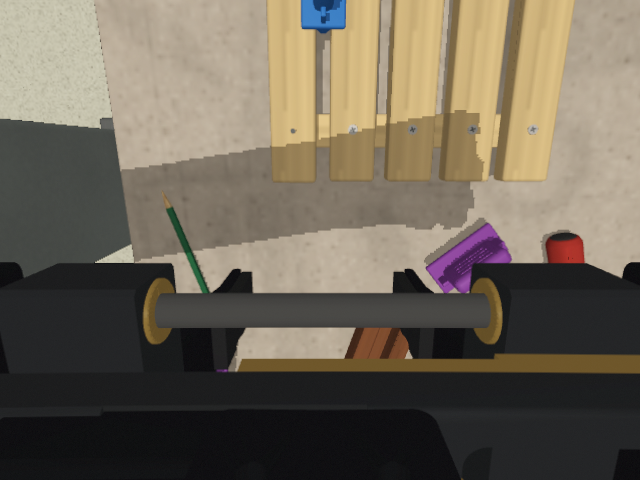

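View pics/s5.png

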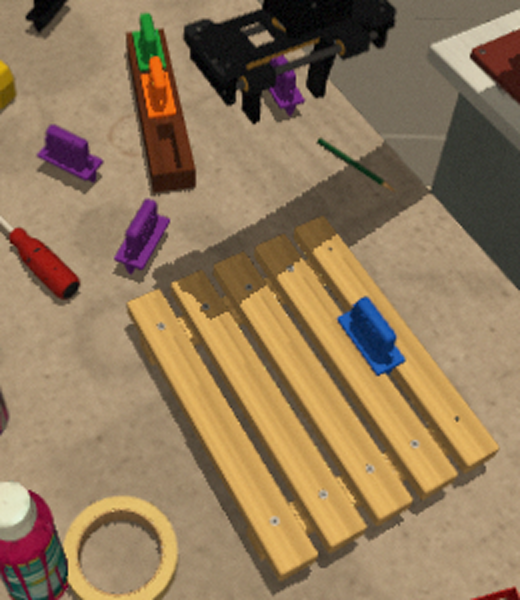

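The gauge stands upright in the gap with its flange on both slats, and green and orange are still in the block. I'll clear the arm for a measured check from the top camera.

Request:
carry_out --claw '[60,60,60,60,60,60,60,60]' --pt "-0.03 0 0" --pt "-0.04 0 0" --pt "-0.04 0 0" --pt "-0.04 0 0" --pt "-0.04 0 0" --pt "-0.04 0 0" --pt "-0.03 0 0" --pt "0 0 0" --turn '[0,0,0,0,0,0,0,0]'

```text
time_s: 12.97
tool_pos: [0.5148, -0.2577, 0.1827]
tcp_rot: [0.715, 0.699, -0.001, 0.0]
ft_force: [-2.0, 0.3, -0.1]
finger_gap: 0.0666
```

```bash
python3 - <<'E'
from h import *
from cell import read_camera
t=read_camera('top');cv2.imwrite('pics/t6.png',t);cv2.imwrite('pics/t6c.png',cv2.resize(t[165:305,90:270],None,fx=4.2,fy=4.2,interpolation=cv2.INTER_CUBIC))
E
```

```text
(no output)
```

View pics/t6c.png

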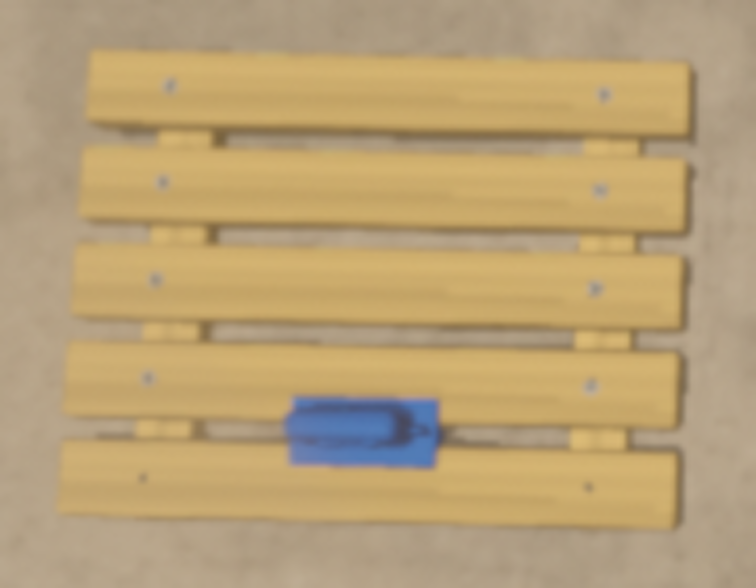

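```bash
python3 - <<'E'
from h import *
np.set_printoptions(precision=4,suppress=True)
p=[.6014,.207,-.0163];c,sn=np.cos(p[2]),np.sin(p[2]);M=np.array([[c,-sn],[sn,c]])
s=np.array([(142,478),(588,488)]);L=(toplane((s+.5)/4.2-.5+[90,165],.044,'top')[:,:2]-p[:2])@M;print(L,L.mean(0),(L[0,0]-L[1,0])/.23)
s=np.array([(294,396),(440,399),(436,468),(289,464)]);L=(toplane((s+.5)/4.2-.5+[90,165],.050,'top')[:,:2]-p[:2])@M;print(L,L.mean(0))
a=cv2.imread('pics/t0.png') if 0 else cv2.imread('pics/top0.png');b=cv2.imread('pics/t6.png')
s=status.sense();print(s['ft_force'],s['time_s'])
E
```

```text
[[-0.1042  0.1144]
 [-0.1047 -0.1161]] [-0.1044 -0.0008] 0.0020281215708733494
[[-0.0607  0.0368]
 [-0.0607 -0.0387]
 [-0.0964 -0.0386]
 [-0.0959  0.037 ]] [-0.0784 -0.0009]
[ 0.8892 -0.2755  0.1941] 13.0167
```

Request:
carry_out --claw '[60,60,60]' --pt "0 0 0" --pt "0 0 0" --pt "0 0 0" --turn '[0,0,0]'

```text
time_s: 13.27
tool_pos: [0.517, -0.2485, 0.1835]
tcp_rot: [0.711, 0.703, 0.0, -0.0]
ft_force: [0.1, 0.3, 0.3]
finger_gap: 0.0664
```

```bash
python3 -c "
from cell import finish_job
print(finish_job())"
```

```text
the job is handed in; nothing more can be done
None
```

I took the blue gauge out of the block and pushed its blade into the gap at mid-slat until the flange seated. It stopped moving down under a press of about 14 N. I then released it, moved the arm clear and handed the job in at about 13.3 s.

These are my last checks, from the top camera in the shelf's frame unless noted:

| Item | Measured | Allowed |
|---|---|---|
| Loose slat centre x | -104.4 mm | -106.5 to -102.7 mm |
| Loose slat centre y | -0.8 mm | ±20 mm |
| Loose slat out of parallel | about 0.002 rad | 0.03 rad |
| Blue flange x | -78.4 mm | -82.5 to -75.5 mm |
| Blue flange y | -0.9 mm | ±60 mm |

The slat position puts the gap at about 12.4 mm, within 10.7 to 14.5 mm.

- **Green and orange gauges:** the scene picture shows both still in the block. I judged this by eye and did not measure their positions.
- **Flange height:** this was not measured from a picture. It rests on the tool height and the force when the flange seated.
- **Disagreements:** none beyond about 1 to 2 mm between the cameras. One descent row fell short near the block, and I corrected it before gripping.

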